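# Proof a hold-down clamp on a plywood panel

### The job

Wind the clamp's crank clockwise until its foot grips the plywood panel, then prove the screw: keep pushing the knob the same way with a steady 12 newtons or so for a second or two, never more than 20 newtons, so that the screw is not forced. Let go of the crank and check that the panel holds, by pressing its near edge for a moment with about 10 newtons towards the clamp's post; it should stay where it lay. Leave the crank wound down and the other things where they are, and take the hand away.

Things in the scene. Friction and masses are not known exactly. Their poses are not given: they have to be found in the camera images.
- clamp: Clamp screwed to the bench. Origin on the bench under the screw axis; own +x points from that axis to the post. Brown wooden base 24 mm thick, x -100 to +115, y -75 to +150 mm. Steel post at x 89 to 115 mm, 34 mm wide; steel arm from the post to the vertical screw, 26 mm wide, top 92 mm up.
- knob (a point): Centre of the upright dark wooden crank knob, a cylinder 18 mm across, 124 to 163 mm above the bench, on a flat steel crank arm, 60 mm from the screw axis, on the clamp's -y side. Clockwise from above winds the foot down; that takes 2.5 to 6 N at the knob and 0.4 to 0.85 rad, until the screw is tight, at an angle that differs each time and cannot be seen beforehand.
- screw_top (a point): Centre of the top of the crank's hub, on the screw axis, 127 mm above the bench. Once tight the screw turns no further, but the crank arm yields springily, about 0.18 mm at the knob per newton; the screw is overdriven at about 20 N at the knob, square to the crank arm. Let go, it stays wound down.
- needle: Stiff thin steel torque needle under the crank arm, fixed on the screw; its tip shows beyond the knob, 92 mm from the screw axis, 106 mm above the bench. Origin on the screw axis; own +x along the needle, z up. The crank arm is springy: at rest the knob stands over the needle (y = 0 in its frame); a clockwise push bends it to y = -2.1 mm at 12 N, -3.6 mm at 20 N.
- foot: Round steel foot of the screw, 30 mm across; origin at the centre of its underside. It moves up and down only (7 mm per radian of the crank), starts 1 to 4 mm above the panel and presses it with more than 10 N when wound down.
- panel_centre (a point): Centre of the loose plywood panel, 180 x 130 x 18 mm (x, y, z), 0.3 kg, flat on the clamp's base, 24 to 42 mm above the bench, its axes the clamp's within 0.04 rad. Its near (-x) edge juts about 10 mm out over the base's edge, about 110 mm from the screw axis: press it there in line with screw and post. Some 20 mm are free between its far edge and the post.
- pencil: Flat red carpenter's pencil, 110 x 14 x 8 mm, lying on the panel's left (+y) part; origin at its underside. A bystander: leave alone.
- tin: Round tin of screws, 60 mm across, 35 mm tall, on the left of the clamp's base; origin at its underside. A bystander: leave alone.
- offcut: Small plywood offcut, 50 x 40 x 18 mm, on the left of the clamp's base; origin at its underside. A bystander: leave alone.
- glue: White glue bottle, 54 mm across, 150 mm tall; origin at its underside. A bystander: leave alone.
- drill: Cordless driver lying on its side, about 240 x 190 x 54 mm, its origin below the motor barrel; origin at its underside. A bystander: leave alone.
- tape: Tape measure, 70 x 70 x 40 mm; origin at its underside. A bystander: leave alone.
- mug: White mug, 80 mm across, 92 mm tall; origin at its underside. A bystander: leave alone.
Mind the look-alikes: they are no part of the job. There is more than one size of the part that bears panel_centre; the job needs the smaller.

How it is judged:
By the outcome, as a careful person would: the job done as asked, in the order asked, and still so for the second after the job is handed in, with the robot touching nothing.
It also fails if it takes over 72 s, if anything falls off the work surface, if the arm or the gripper's body presses on something with over 40 N, if the wrist force passes 120 N, or if a joint passes its speed limit or range.

### The arm

A 7-joint arm with a two-finger parallel gripper is mounted at the origin on the work surface. World frame = base frame: x ahead of the robot, y to its left, z up, the work surface at z = 0. Lengths are in m, angles in rad, forces in N, time in s.
With the tool pointing down it reaches from about 0.425 to 1.025 m from the base axis. Payload 9.4 kg.
Tool frame: the origin (TCP) lies on the mounting face of the last link; the fingertips stand 173 mm ahead of it and the grasp point (between the pads) lies 155 mm ahead of it; z points along the fingers, y is the line along which they close (so a half turn about z gives the same grasp; the last joint's range is limited). The gripper opens to 85 mm and grips with 20 to 120 N. Pads are 22 mm wide; open, the fingers measure 114 mm over their backs; the gripper's body (76 mm by 85 mm) begins 54 mm behind the grasp point. The pads swing forward as they close: fully open they stand 13 mm farther back than shut.
Start: joints at [1.047, 0.599, -0.003, 1.599, 0.002, 0.943, -0.08], TCP at [0.313, -0.654, 0.405] pointing down, gripper open.
Joint ranges: [-2.57, 2.57], [-0.35, 1.97], [-1.29, 1.29], [0.11, 2.56], [-1.05, 4.19], [0.11, 1.86], [-2.63, 2.63]. Speed limits (rad/s): [2.22, 2.22, 3.01, 3.01, 3.14, 3.14, 3.14].

### API

Orientations are given as a unit quaternion [x, y, z, w].
In Python, from station import monitor, viewer, job_done gives the robot as it stands.
- The arm moves only by the tool drive_tool, never from a script. Its argument "increments" is one flat list of numbers, 5 for each row, row after row: the closure, from 0 (fully open) to 1 (shut), then the shift along the tool's x, y, z in mm, then the turn about the tool's z in degrees. In form: [fingers, tx, ty, tz, roll, fingers, tx, ty, tz, roll, ...]. A call has 1 to 20 rows; each row is the pose to reach, as a shift and turn from the pose commanded when the call began, along the tool's axes at that moment; what a row does not reach only later rows make up. A row lasts 1/10 s, in which the tool goes at most 50 mm and 8.59 degrees, less where a joint would pass 70% of its speed; a pose out of reach is approached as far as the arm can. A call with a gripper value outside its range is refused whole. The fingers move at their own pace and stop on an object; "squeeze" is the grip in N (left out, the last holds). Time passes only in rows, so rows that repeat a pose let the fingers close. It gives the time, the measured TCP pose, the force, the opening and the grip force at its end, in the units of the state.
- monitor.observe(): the state, without advancing time (a new reading comes with each control period).
- viewer.grab_frame(name): name is "scene" or "top" or "wrist"; returns the picture (384x512x3 uint8, red, green, blue); there is no depth.
- viewer.calibration(name): a dict with "fovy" (degrees; the focal length in pixels is half the picture's height over the tangent of half this angle, whatever the lens; pixels are square), "cx", "cy" (the principal point, pixels), "R" (3x3) and "t" (3): a world point X has camera coordinates R X + t. Camera axes: x right, y down, z forward; pixel columns grow to the right and rows downward; lengths in m; the calibration is good to about 2 mm. A picture is of the moment at which its call begins: read the wrist's pose just before it. calibration takes no time and is no camera call; for the wrist camera it gives the pose at the moment of the call.
- job_done(): hands the job in; it is judged then, once.
The state is a dict: "time": time; "qpos": joint angles; "dq": joint speeds; "joint_torque": joint torques, N m; "tool_pos": TCP position; "ee_rot": TCP orientation; "force": force on the tool from outside, world axes, zero at the start; "ft_torque": the same for the moment, N m; "gripper_width": opening from 0.0 (shut) to 1.0 (fully open); "gripper_force": force on a finger pad.
Only numpy, scipy, OpenCV 4.12 (cv2) and the standard library are available. Lean on these libraries where they do the work, as an engineer would, in place of code of your own. Each camera call takes 0.05 s, during which the arm holds its last target. There are 200 camera calls.

## Working session

There is one attempt and no reset: what is moved stays moved. The work goes in short steps, Python scripts to look and compute and a tool call to move; the robot and the scene stay as the last step left them, time stands still between calls to the robot, and variables do not carry over. Pictures are saved under pics/ and viewed, at most 10 in all, crops included, and the job is handed in when it is done.

Besides the shell and the picture viewer there is one more tool, called after "Request:" in YAML: its name, and indented under it one key for each argument. drive_tool: Moves the arm, as the interface text tells. Its arguments: {"type":"object","properties":{"increments":{"type":"array"},"squeeze":{"type":"number"}},"required":["increments"]}

```bash
mkdir -p pics; ls; python3 - <<'E'
from station import monitor, viewer
import cv2
s=monitor.observe();print({k:(v if not hasattr(v,'__len__') else [round(float(x),3) for x in v]) for k,v in s.items()})
for n in("scene","top"):
    cv2.imwrite(f"pics/{n}0.png",cv2.resize(viewer.grab_frame(n)[:,:,::-1],(768,576),interpolation=cv2.INTER_CUBIC)); print(n,viewer.calibration(n))
E
```

```text
pics
{'time': 0.0, 'qpos': [1.047, 0.6, -0.003, 1.6, 0.002, 0.943, -0.08], 'dq': [-0.0, 0.001, 0.001, -0.001, 0.001, -0.001, 0.001], 'joint_torque': [-0.0, -77.645, 1.564, -25.801, 0.012, 0.009, 0.0], 'tool_pos': [0.313, -0.654, 0.404], 'ee_rot': [0.975, 0.222, -0.0, -0.001], 'force': [0.739, 0.096, -1.461], 'ft_torque': [-0.045, -0.022, 0.015], 'gripper_force': 0.0, 'gripper_width': 1.002877265833829}
scene {'fovy': 54.004975206198424, 'cx': 256.8002268059578, 'cy': 187.24912185789566, 'R': array([[-0.76208271,  0.64742863, -0.00813026],
       [ 0.54249249,  0.63160789, -0.55387127],
       [-0.35345698, -0.42650632, -0.83256262]]), 't': array([ 0.38691939, -0.21579684,  1.29709168])}
top {'fovy': 56.296080013987456, 'cx': 255.9547445309118, 'cy': 189.99768202565218, 'R': array([[-2.31405781e-02, -9.99732163e-01,  3.41068978e-04],
       [-9.96449682e-01,  2.30369730e-02, -8.09773355e-02],
       [ 8.09477895e-02, -2.21372043e-03, -9.96715885e-01]]), 't': array([0.0238013 , 0.51046585, 1.0196631 ])}
```

View pics/scene0.png

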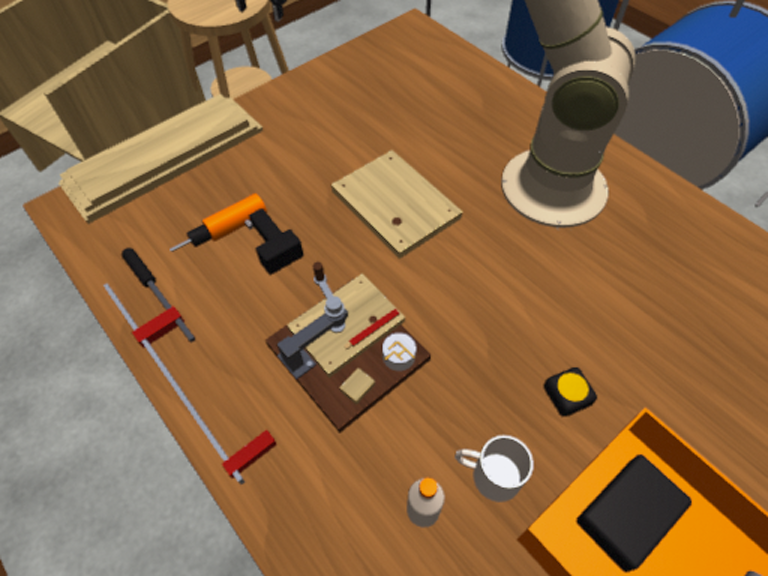

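View pics/top0.png

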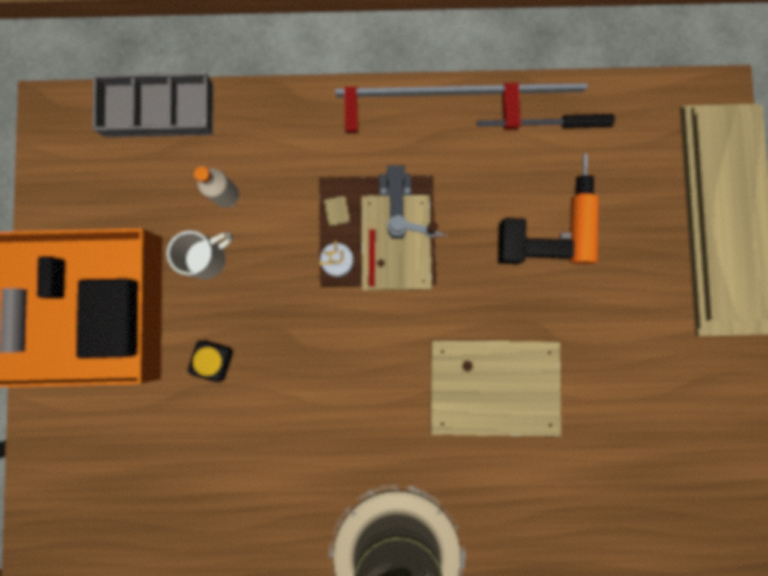

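Top view: the clamp's hub is at (397,225), its knob at about (432,229) and the small panel at about (397,242). Scene view: knob top at (319,267), hub at (334,303). Possible mix-ups: the large panel at top (496,388), the planks at (725,220) and the offcut at (337,211). I choose the 180x130 mm panel under the clamp's foot.

```bash
cat > h.py <<'E'
import numpy as np, cv2
from station import monitor, viewer
def ray(n,u,v,cal=None):
    c=cal or viewer.calibration(n); f=192/np.tan(np.radians(c['fovy']/2)); R=np.array(c['R']);t=np.array(c['t'])
    return -R.T@t, R.T@np.array([(u-c['cx'])/f,(v-c['cy'])/f,1])
def onz(n,u,v,z,cal=None):
    o,d=ray(n,u,v,cal); return o+d*(z-o[2])/d[2]
def proj(n,X,cal=None):
    c=cal or viewer.calibration(n); f=192/np.tan(np.radians(c['fovy']/2)); p=np.array(c['R'])@X+c['t']
    return f*p[0]/p[2]+c['cx'],f*p[1]/p[2]+c['cy']
E
python3 - <<'E'
from h import *
np.set_printoptions(precision=4,suppress=True)
q=lambda a:(a+.5)/1.5-.5
for nm,n,u,v,z in [("hub","top",397,225,.127),("hub","scene",334,300,.127),("knob","top",432,229,.163),("knob","scene",319,265,.163),
 ("baseNR","top",433,287,.024),("baseNL","top",320,287,.024),("baseFL","top",320,177,.024),("baseFR","top",433,177,.024),
 ("panNR","top",432,289,.042),("panNL","top",361,289,.042),("needle","top",442,234,.106)]:
    print(nm,n,onz(n,q(u),q(v),z))
im=viewer.grab_frame("top")
cv2.imwrite("pics/topc.png",cv2.resize(im[105:205,200:320,::-1],(720,600),interpolation=cv2.INTER_CUBIC))
E
```

```text
hub top [ 0.6075 -0.0127  0.127 ]
hub scene [ 0.6087 -0.0178  0.127 ]
knob top [ 0.5923 -0.0703  0.163 ]
knob scene [ 0.5963 -0.0719  0.163 ]
baseNR top [ 0.5051 -0.0819  0.024 ]
baseNL top [0.5101 0.1357 0.024 ]
baseFL top [0.7262 0.1327 0.024 ]
baseFR top [ 0.7211 -0.0885  0.024 ]
panNR top [ 0.4999 -0.0782  0.042 ]
panNL top [0.503 0.056 0.042]
needle top [ 0.5934 -0.0933  0.106 ]
```

View pics/topc.png

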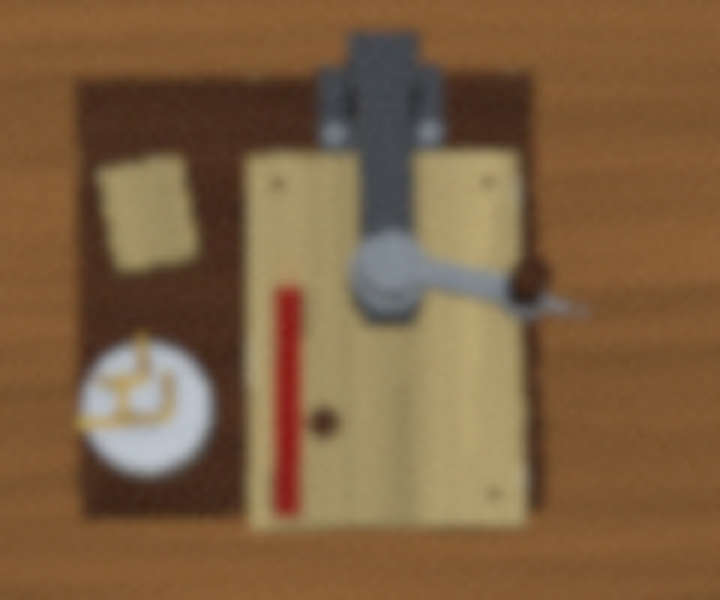

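Request:
drive_tool:
  increments: [1, 533, -382, 0, -141, 1, 533, -382, 0, -141, 1, 533, -382, 0, -141, 1, 533, -382, 0, -141, 1, 533, -382, 0, -141, 1, 533, -382, 0, -141, 1, 533, -382, 0, -141, 1, 533, -382, 0, -141, 1, 533, -382, 0, -141, 1, 533, -382, 0, -141, 1, 533, -382, 0, -141, 1, 533, -382, 0, -141, 1, 533, -382, 0, -141, 1, 533, -382, 0, -141, 1, 533, -382, 0, -141, 1, 533, -382, 0, -141, 1, 533, -382, 0, -141, 1, 533, -382, 0, -141, 1, 533, -382, 0, -141, 1, 533, -382, 0, -141]
  squeeze: 40

```text
time: 2.15
tool_pos: [0.6288, -0.0791, 0.4046]
ee_rot: [0.118, 0.993, -0.0, -0.0]
force: [0.7, -0.3, 0.2]
gripper_width: 0.004
gripper_force: 0.0
```

```bash
python3 - <<'E'
from h import *
from scipy.spatial.transform import Rotation as Ro
np.set_printoptions(precision=4,suppress=True)
s=monitor.observe();print(s['time'],s['tool_pos'],s['force'],s['qpos'])
print(Ro.from_quat(s['ee_rot']).as_matrix())
im=viewer.grab_frame("wrist");c=viewer.calibration("wrist");np.save("w1.npy",c,allow_pickle=True)
cv2.imwrite("pics/w1.png",cv2.resize(im[:,:,::-1],(768,576),interpolation=cv2.INTER_CUBIC))
for X in [(.6075,-.014,.127),(.594,-.071,.163),(.5,-.011,.042)]:print(np.array(proj("wrist",np.array(X),c))*1.5)
E
```

```text
2.15 [ 0.6288 -0.0791  0.4046] [ 0.7318 -0.3117  0.1966] [ 0.4927  0.5743 -0.6998  1.7884  0.447   0.9436  0.9383]
[[-0.9724  0.2334 -0.0001]
 [ 0.2334  0.9724 -0.0001]
 [ 0.0001 -0.0001 -1.    ]]
[498.8687 211.8566]
[378.0755 226.3773]
[440.5663   7.6847]
```

View pics/w1.png

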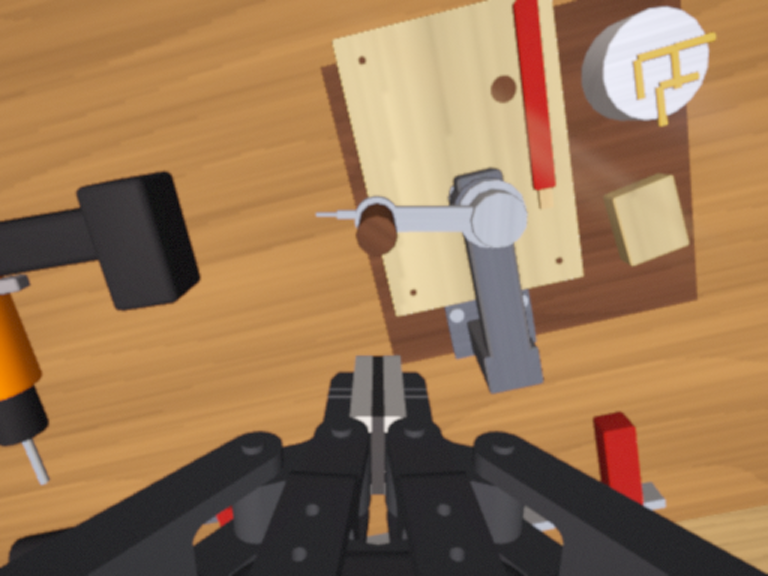

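The wrist view shows the hub top at (499,213), the knob top at (377,237), the needle tip at (318,215), and the fist to the +x side of the knob. The panel's near-edge corners and the pencil are visible too.

```bash
cat >> h.py <<'E'
from scipy.spatial.transform import Rotation as Ro
def st():
    s=monitor.observe(); return s, np.array(s['tool_pos']), Ro.from_quat(s['ee_rot']).as_matrix()
def tool(X):  # world point in tool frame, mm
    s,p,R=st(); return R.T@(np.array(X)-p)*1000
E
python3 - <<'E'
from h import *
np.set_printoptions(precision=4,suppress=True)
c=np.load("w1.npy",allow_pickle=True).item(); q=lambda a:(a+.5)/1.5-.5
for nm,u,v,z in [("hub",499,214,.127),("knob",377,238,.163),("needle",317,215,.106),("panNL?",333,40,.042),("panFR",397,317,.042),("panFL",583,275,.042)]:
    X=onz("wrist",q(u),q(v),z,c);print(nm,X,tool(X))
E
```

```text
hub [ 0.6084 -0.0142  0.127 ] [ 34.9983  58.3141 277.6791]
knob [ 0.5986 -0.0727  0.163 ] [ 30.9256  -0.833  241.6898]
needle [ 0.5912 -0.1035  0.106 ] [ 30.9474 -32.5338 298.6955]
panNL? [ 0.5018 -0.0764  0.042 ] [124.1785 -27.0045 362.6923]
panFR [ 0.6816 -0.0785  0.042 ] [-51.1674  12.8398 362.6894]
panFL [0.6813 0.0506 0.042 ] [-20.7736 138.3583 362.666 ]
```

Request:
drive_tool:
  increments: [1, 0, 0, 50, 0, 1, 0, 0, 98, 0, 1, 0, 0, 98, 0, 1, 0, 0, 98, 0]

```text
time: 2.6
tool_pos: [0.6291, -0.0786, 0.3071]
ee_rot: [0.117, 0.993, 0.0, -0.001]
force: [0.6, -0.3, 0.5]
gripper_width: -0.004
gripper_force: 0.0
```

Request:
drive_tool:
  increments: [1, 4, 0, 0, 0, 1, 8, 0, 0, 0, 1, 10, 0, 0, 0, 1, 12, 0, 0, 0, 1, 13, 0, 0, 0, 1, 14, 0, 0, 0, 1, 14, 0, 0, 0]

```text
time: 3.3
tool_pos: [0.6156, -0.076, 0.307]
ee_rot: [0.117, 0.993, -0.0, 0.001]
force: [2.0, -0.7, 1.6]
gripper_width: -0.0
gripper_force: 1.4
```

```bash
python3 - <<'E'
from h import *
np.set_printoptions(precision=2,suppress=True)
s,p,R=st();print(s['time'],p,R.T@s['force'],R[:,0],tool((.6084,-.0142,.127)),tool((.5986,-.0727,.163)))
im=viewer.grab_frame("wrist")
cv2.imwrite("pics/w2.png",cv2.resize(im[60:300,120:440,::-1],(768,576),interpolation=cv2.INTER_CUBIC))
E
```

```text
3.3 [ 0.62 -0.08  0.31] [-2.1  -0.18 -1.61] [-0.97  0.23 -0.  ] [ 21.5   58.41 180.01] [ 17.42  -0.77 144.01]
```

View pics/w2.png

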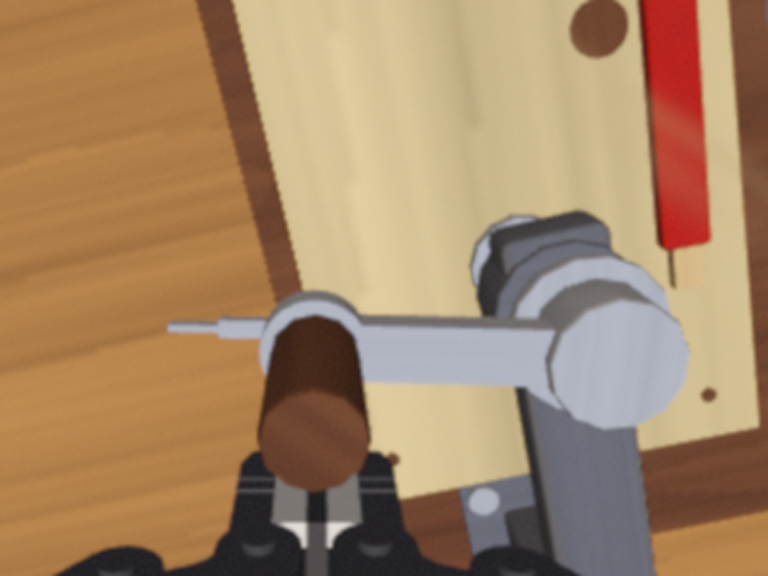

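The picture shows the fist touching the knob at about (315,460), with the crank square to the push. Next I wind along the arc by about 16°.

Request:
drive_tool:
  increments: [1, 2.1, -0.7, 0, 2, 1, 4.1, -1.4, 0, 4, 1, 6.2, -1.9, 0, 6, 1, 8.3, -2.4, 0, 8, 1, 10.5, -2.8, 0, 10, 1, 12.6, -3.2, 0, 12, 1, 14.8, -3.5, 0, 14, 1, 16.9, -3.7, 0, 16, 1, 16.9, -3.7, 0, 16]

```text
time: 4.25
tool_pos: [0.5991, -0.0752, 0.3072]
ee_rot: [0.255, 0.967, 0.001, 0.002]
force: [9.3, -1.0, -0.8]
gripper_width: -0.003
gripper_force: 4.1
```

```bash
cat > r.py <<'E'
from h import *
np.set_printoptions(precision=2,suppress=True)
s,p,R=st();print(s['time'],R.T@s['force'],np.degrees(np.arctan2(R[1,0],R[0,0])),tool((.6084,-.0142,.127)),s['qpos'][6])
E
python3 r.py
```

```text
4.25 [-8.58  3.73  0.84] 150.45387755129613 [ 22.61  57.19 180.24] 0.5994507831776258
```

Request:
drive_tool:
  increments: [1, 0, 0, 0, 0, 1, 0, 0, 0, 0, 1, 0, 0, 0, 0]

```text
time: 4.55
tool_pos: [0.5992, -0.0753, 0.3071]
ee_rot: [0.254, 0.967, 0.001, 0.002]
force: [9.1, -0.2, -1.9]
gripper_width: -0.005
gripper_force: 4.0
```

```bash
python3 r.py
```

```text
4.55 [-8.04  4.3   1.91] 150.5147544932165 [ 22.61  57.27 180.13] 0.6004512892312163
```

Request:
drive_tool:
  increments: [1, 1, 0, 0, 1, 1, 2, 0, 0, 2, 1, 2, 0, 0, 2]

```text
time: 4.85
tool_pos: [0.5977, -0.0749, 0.3072]
ee_rot: [0.272, 0.962, 0.001, 0.002]
force: [9.8, -2.8, -1.4]
gripper_width: -0.003
gripper_force: 4.9
```

```bash
python3 r.py
```

```text
4.85 [-9.81  2.78  1.49] 148.45179963669872 [ 23.33  56.89 180.28] 0.5702371013423537
```

```bash
python3 - <<'E'
from h import *
im=viewer.grab_frame("wrist");np.save("w3.npy",viewer.calibration("wrist"),allow_pickle=True)
cv2.imwrite("pics/w3.png",cv2.resize(im[60:300,120:440,::-1],(768,576),interpolation=cv2.INTER_CUBIC))
E
```

```text
(no output)
```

View pics/w3.png

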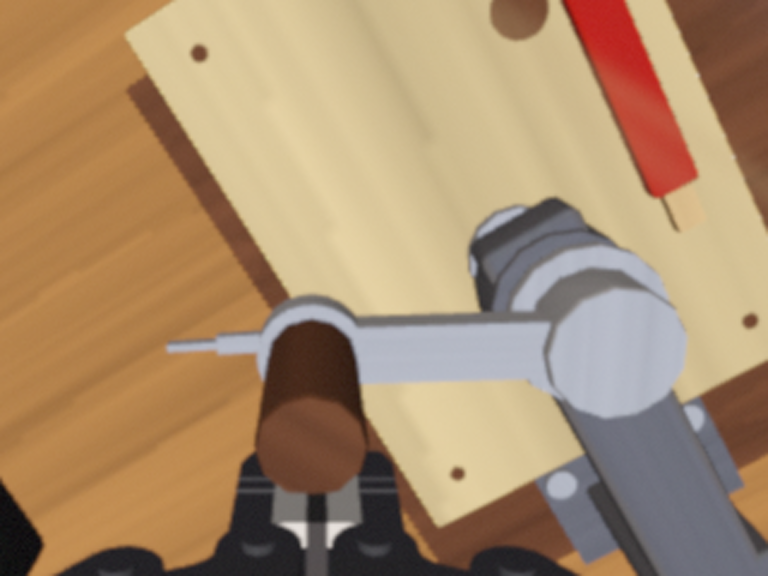

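The needle tip now sits at (168,346), lagging the crank compared with (168,326) before. Hub top is at (617,352) and knob top at (312,446). I'll work out the bend.

```bash
cat > bend.py <<'E'
from h import *
q=lambda a,o:(a+.5)/2.4-.5+o
def bend(c,hub,knob,tip):
    W=lambda p,z:onz("wrist",q(p[0],120),q(p[1],60),z,c)
    H,K,T=W(hub,.127),W(knob,.163),W(tip,.106)
    a=lambda P:np.degrees(np.arctan2(P[1]-H[1],P[0]-H[0]))
    h2=np.array([.6084,-.0142]); b=lambda P:np.degrees(np.arctan2(P[1]-h2[1],P[0]-h2[0]))
    print(H.round(4),K.round(4),T.round(4),"knob,tip ang",a(K),a(T),"| fixed hub",b(K),b(T))
E
python3 - <<'E'
from bend import *
c3=np.load("w3.npy",allow_pickle=True).item()
bend(c3,(617,352),(312,446),(167,347))
# w2: rebuild calibration from tool pose (camera rigid on the tool)
from scipy.spatial.transform import Rotation as Ro
c1=np.load("w1.npy",allow_pickle=True).item()
def T(q,p):
    M=np.eye(4);M[:3,:3]=Ro.from_quat(q).as_matrix();M[:3,3]=p;return M
s=monitor.observe();W=T(s['ee_rot'],s['tool_pos']);C=np.eye(4);C[:3,:3]=c3['R'];C[:3,3]=c3['t']
X=C@W; c2=dict(c3); M=X@np.linalg.inv(T(np.array([.117,.993,0,.0005])/np.linalg.norm([.117,.993,0,.0005]),[.6156,-.076,.307])); c2['R']=M[:3,:3];c2['t']=M[:3,3]
bend(c2,(619,362),(315,440),(167,327))
E
```

```text
[ 0.6107 -0.0144  0.127 ] [ 0.5813 -0.0658  0.163 ] [ 0.5685 -0.0958  0.106 ] knob,tip ang -119.75247251785731 -117.4123819626909 | fixed hub -117.70063294376163 -116.07219604975506
[ 0.6106 -0.0147  0.127 ] [ 0.5957 -0.072   0.163 ] [ 0.5891 -0.1039  0.106 ] knob,tip ang -104.52975929596876 -103.53706693744894 | fixed hub -102.34518174325957 -102.12819030985094
```

Request:
drive_tool:
  increments: [1, 1, -0.2, 0, 0.5, 1, 2, -0.3, 0, 1, 1, 2, -0.3, 0, 1]

```text
time: 5.2
tool_pos: [0.596, -0.0743, 0.3073]
ee_rot: [0.28, 0.96, 0.001, 0.003]
force: [10.9, -3.8, -1.7]
gripper_width: 0.001
gripper_force: 5.5
```

```bash
python3 r.py
```

```text
5.2 [-11.2    2.69   1.73] 147.457899338092 [ 22.72  56.85 180.35] 0.554652053510329
```

Request:
drive_tool:
  increments: [1, 0, 0, 0, 0, 1, 0, 0, 0, 0, 1, 0, 0, 0, 0, 1, 0, 0, 0, 0]

```text
time: 5.6
tool_pos: [0.5961, -0.0744, 0.3073]
ee_rot: [0.28, 0.96, 0.001, 0.002]
force: [11.7, -3.8, -1.2]
gripper_width: 0.001
gripper_force: 5.5
```

```bash
python3 r.py;  python3 - <<'E'
from h import *
im=viewer.grab_frame("wrist");np.save("w4.npy",viewer.calibration("wrist"),allow_pickle=True)
cv2.imwrite("pics/w4.png",cv2.resize(im[60:300,120:440,::-1],(768,576),interpolation=cv2.INTER_CUBIC))
E
```

```text
5.6 [-11.93   3.1    1.21] 147.47147877321126 [ 22.76  56.87 180.33] 0.5549239870186966
```

View pics/w4.png

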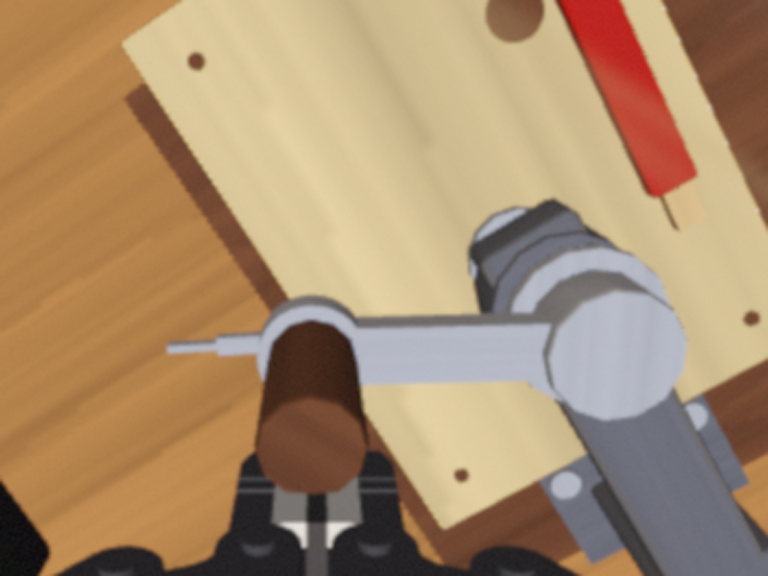

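The needle tip is at (167,348), the hub at (617,354) and the knob at (312,446). The bend is almost unchanged, so the screw is still turning with the crank. I'll measure the needle automatically.

```bash
cat > nb.py <<'E'
from h import *
np.set_printoptions(precision=2,suppress=True)
def Tm(q,p):
    M=np.eye(4);M[:3,:3]=Ro.from_quat(q).as_matrix();M[:3,3]=p;return M
HUB=np.array([.6084,-.0142])
def needle(crop,tcp_q,tcp_p,cal):   # crop = im[60:300,120:440] RGB
    hsv=cv2.cvtColor(crop,cv2.COLOR_RGB2HSV); A=[]
    for u in range(73,88):
        col=hsv[110:170,u,1].astype(float); w=np.clip(np.median(col)-25-col,0,None)
        if w.sum()<20: continue
        A.append((u+120,60+110+(w*np.arange(60)).sum()/w.sum()))
    P=np.array([onz("wrist",u,v,.106,cal)[:2] for u,v in A])
    ang=np.degrees(np.arctan2(P[:,1]-HUB[1],P[:,0]-HUB[0]))
    a=np.radians(np.median(ang)); M=Tm(tcp_q,tcp_p)
    K=(M@[.020,-.001,0,1])[:2]-HUB
    n=np.array([np.cos(a),np.sin(a)]); y=-n[1]*K[0]+n[0]*K[1]
    return len(A),np.degrees(a),np.ptp(ang),y*1000
def live():
    s=monitor.observe(); im=viewer.grab_frame("wrist"); c=viewer.calibration("wrist")
    R=Ro.from_quat(s['ee_rot']).as_matrix()
    print("t",s['time'],"F tool",(R.T@np.array(s['force'])),"hub",tool((*HUB,.127))[:2],"needle n,deg,spread,y",np.round(needle(im[60:300,120:440],s['ee_rot'],s['tool_pos'],c),2))
if __name__=="__main__": live()
E
python3 - <<'E'
from nb import *
s=monitor.observe();c4=np.load("w4.npy",allow_pickle=True).item()
C=np.eye(4);C[:3,:3]=c4['R'];C[:3,3]=c4['t'];X=C@Tm(s['ee_rot'],s['tool_pos'])
def cal(q,p):
    M=X@np.linalg.inv(Tm(q,p));c=dict(c4);c['R']=M[:3,:3];c['t']=M[:3,3];return c
for f,qq,p in[("w2",[.117,.993,0,.001],[.6156,-.076,.307]),("w3",[.272,.962,.001,.002],[.5977,-.0749,.3072]),("w4",[.28,.96,.001,.002],[.5961,-.0744,.3073])]:
    qq=np.array(qq)/np.linalg.norm(qq)
    im=cv2.resize(cv2.imread(f"pics/{f}.png")[:,:,::-1],(320,240),interpolation=cv2.INTER_AREA)
    print(f,needle(im,qq,p,cal(qq,p)))
live()
E
```

```text
w2 (15, np.float64(-101.92350472085191), np.float64(0.22820747036459466), np.float64(-0.2065376353597697))
w3 (15, np.float64(-116.02337500670252), np.float64(0.21883856481551334), np.float64(-2.9865907113608667))
w4 (15, np.float64(-117.20494088409312), np.float64(0.1714537454018341), np.float64(-3.423936289779227))
t 5.65 F tool [-11.43   2.62   1.31] hub [22.7 56.9] needle n,deg,spread,y [  15.   -117.11    0.17   -3.56]
```

Request:
drive_tool:
  increments: [1, 0.7, -0.2, 0, 0.7, 1, 1.5, -0.4, 0, 1.5, 1, 1.5, -0.4, 0, 1.5, 1, 1.5, -0.4, 0, 1.5]

```text
time: 6.1
tool_pos: [0.5948, -0.074, 0.3074]
ee_rot: [0.293, 0.956, 0.001, 0.003]
force: [11.4, -5.1, -1.5]
gripper_width: 0.002
gripper_force: 5.9
```

```bash
python3 nb.py
```

```text
t 6.1 F tool [-12.28   2.11   1.54] hub [23.09 56.67] needle n,deg,spread,y [  15.   -117.97    0.19   -3.94]
```

Request:
drive_tool:
  increments: [1, 0.7, -0.2, 0, 0.7, 1, 1.5, -0.4, 0, 1.5, 1, 1.5, -0.4, 0, 1.5, 1, 1.5, -0.4, 0, 1.5]

```text
time: 6.55
tool_pos: [0.5935, -0.0737, 0.3074]
ee_rot: [0.305, 0.952, 0.001, 0.003]
force: [12.0, -4.7, -1.3]
gripper_width: 0.002
gripper_force: 6.4
```

```bash
python3 nb.py
```

```text
t 6.55 F tool [-12.47   3.15   1.39] hub [23.42 56.55] needle n,deg,spread,y [  15.   -118.86    0.18   -4.31]
```

Request:
drive_tool:
  increments: [1, 0.7, -0.2, 0, 0.7, 1, 1.5, -0.3, 0, 1.5, 1, 1.5, -0.3, 0, 1.5, 1, 1.5, -0.3, 0, 1.5]

```text
time: 7.0
tool_pos: [0.5922, -0.0733, 0.3075]
ee_rot: [0.318, 0.948, 0.001, 0.003]
force: [11.9, -6.3, -1.9]
gripper_width: -0.001
gripper_force: 6.8
```

```bash
python3 nb.py
```

```text
t 7.0 F tool [-13.32   2.15   1.98] hub [23.76 56.32] needle n,deg,spread,y [  15.   -119.75    0.18   -4.67]
```

```bash
cat > kb.py <<'E'
from nb import *
W2=cv2.imread("pics/w2.png"); T=W2[385:455,250:380]
q=lambda a,o:(a+.5)/2.4-.5+o
def knobpx(big):
    r=cv2.matchTemplate(big[365:495,235:395],T,cv2.TM_CCOEFF_NORMED);_,m,_,(x,y)=cv2.minMaxLoc(r)
    return 315+x-15,440+y-20,m
def kang(big,c):
    u,v,m=knobpx(big);P=onz("wrist",q(u,120),q(v,60),.163,c)[:2]-HUB
    return np.degrees(np.arctan2(P[1],P[0])),np.hypot(*P)*1000,(u,v,round(m,3))
def full():
    s=monitor.observe(); im=viewer.grab_frame("wrist"); c=viewer.calibration("wrist");R=Ro.from_quat(s['ee_rot']).as_matrix()
    crop=im[60:300,120:440]; big=cv2.resize(crop[:,:,::-1],(768,576),interpolation=cv2.INTER_CUBIC)
    n=needle(crop,s['ee_rot'],s['tool_pos'],c); k=kang(big,c)
    F=np.array(s['force'])-[.7,-.3,.2]; a=np.radians(k[0]); 
    print("t",s['time'],"Fsq %.1f Frad %.1f"%(-F[0]*np.sin(a)+F[1]*np.cos(a),F[0]*np.cos(a)+F[1]*np.sin(a)),"needle %.2f knob %.2f"%(n[1],k[0]),k[1:],"bend %.2f"%(np.radians(n[1]-k[0])*60),
      "toolrad %.1f"%(np.degrees(np.arctan2(R[1,0],R[0,0]))+90-360),"hub",tool((*HUB,.127))[:2])
if __name__=="__main__": full()
E
python3 - <<'E'
from kb import *
s=monitor.observe();c4=np.load("w4.npy",allow_pickle=True).item()
C=np.eye(4);C[:3,:3]=c4['R'];C[:3,3]=c4['t'];qq=np.array([.28,.96,.001,.002]);qq/=np.linalg.norm(qq);X=C@Tm(qq,[.5961,-.0744,.3073])
for f,qq,p in[("w2",[.117,.993,0,.001],[.6156,-.076,.307]),("w3",[.272,.962,.001,.002],[.5977,-.0749,.3072]),("w4",[.28,.96,.001,.002],[.5961,-.0744,.3073])]:
    qq=np.array(qq)/np.linalg.norm(qq);M=X@np.linalg.inv(Tm(qq,p));c=dict(c4);c['R']=M[:3,:3];c['t']=M[:3,3]
    b=cv2.imread(f"pics/{f}.png");n=needle(cv2.resize(b[:,:,::-1],(320,240),interpolation=cv2.INTER_AREA),qq,p,c);k=kang(b,c);print(f,n[1],k,np.radians(n[1]-k[0])*60)
full()
E
```

```text
w2 -101.8154153864002 (np.float64(-102.09885387739865), np.float64(59.20480246285889), (315, 440, 1.0)) 0.296816093688435
w3 -115.91606059511442 (np.float64(-118.65008503806438), np.float64(58.050966357731895), (313, 440, 0.852)) 2.8630637015688394
w4 -117.09601697813582 (np.float64(-120.21762258544598), np.float64(58.07576675752018), (313, 440, 0.841)) 3.2689377477767665
t 7.05 Fsq 12.3 Frad -2.1 needle -119.74 knob -123.49 (np.float64(57.77532123132716), (312, 441, 0.783)) bend 3.92 toolrad -127.1 hub [23.8  56.36]
```

```bash
python3 - <<'E'
from h import *
im=viewer.grab_frame("wrist");np.save("w5.npy",viewer.calibration("wrist"),allow_pickle=True)
b=cv2.resize(im[60:300,120:440,::-1],(768,576),interpolation=cv2.INTER_CUBIC)
cv2.imwrite("pics/w5.png",b)
l=[cv2.imread(f"pics/{f}.png")[280:520,150:430] for f in("w2","w4","w5")]
cv2.imwrite("pics/cmp.png",cv2.resize(np.vstack([np.hstack([l[0],l[1]]),np.hstack([l[2],l[2]*0])]),(700,600)))
E
```

```text
(no output)
```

View pics/cmp.png

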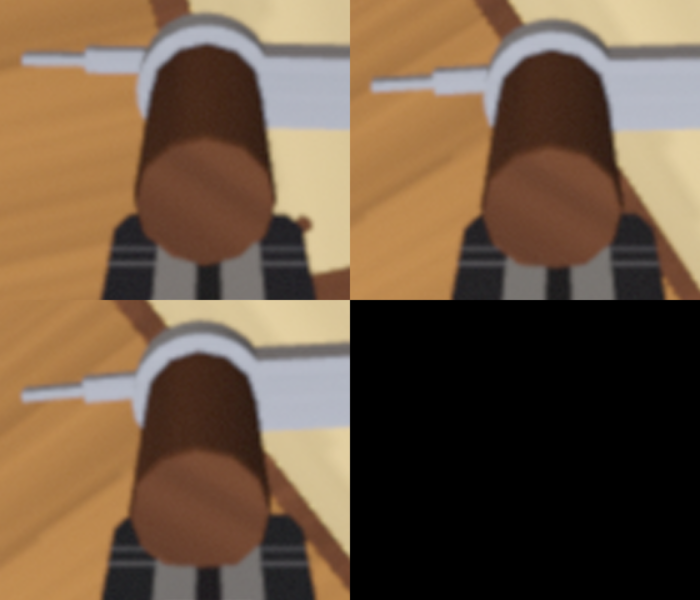

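```bash
python3 - <<'E'
from kb import *
c4=np.load("w4.npy",allow_pickle=True).item();C=np.eye(4);C[:3,:3]=c4['R'];C[:3,3]=c4['t'];qq=np.array([.28,.96,.001,.002]);qq/=np.linalg.norm(qq);X=C@Tm(qq,[.5961,-.0744,.3073])
s=monitor.observe()
for f,qq,p,v in[("w2",[.117,.993,0,.001],[.6156,-.076,.307],440),("w4",[.28,.96,.001,.002],[.5961,-.0744,.3073],446.5),("w5",s['ee_rot'],s['tool_pos'],449.5)]:
    qq=np.array(qq)/np.linalg.norm(qq);M=X@np.linalg.inv(Tm(qq,p));c=dict(c4);c['R']=M[:3,:3];c['t']=M[:3,3]
    b=cv2.imread(f"pics/{f}.png");n=needle(cv2.resize(b[:,:,::-1],(320,240),interpolation=cv2.INTER_AREA),qq,p,c)
    P=onz("wrist",q(313,120),q(v,60),.163,c)[:2]-HUB;k=np.degrees(np.arctan2(P[1],P[0]));print(f,n[1],k,np.hypot(*P),np.radians(n[1]-k)*60)
E
```

```text
w2 -101.8154153864002 -102.10576044826988 0.05950937630444229 0.3040486377919456
w4 -117.09601697813582 -119.13476641483153 0.05813217927789082 2.1349734176111905
w5 -119.65361362686559 -121.99192235384736 0.05779464793802151 2.448671172836938
```

```bash
python3 - <<'E'
from kb import *
np.set_printoptions(precision=4,suppress=True)
c4=np.load("w4.npy",allow_pickle=True).item();c3=np.load("w3.npy",allow_pickle=True).item();c5=np.load("w5.npy",allow_pickle=True).item()
X0=[onz("wrist",q(u,120),q(v,60),.042,c4) for u,v in((461,475),(752,319),(196,62))]
for f,c in(("w3",c3),("w4",c4),("w5",c5)):
    g=cv2.cvtColor(cv2.imread(f"pics/{f}.png"),cv2.COLOR_BGR2GRAY).astype(float)
    for X in X0:
        u,v=proj("wrist",X,c);u=(u-120+.5)*2.4-.5;v=(v-60+.5)*2.4-.5;a,b=int(u)-16,int(v)-16
        if a<0 or b<0 or a+32>768 or b+32>576: print(f,"out");continue
        p=g[b:b+32,a:a+32];w=np.clip(np.median(p)-30-p,0,None);yy,xx=np.mgrid[:32,:32]
        P=onz("wrist",q(a+(w*xx).sum()/w.sum(),120),q(b+(w*yy).sum()/w.sum(),60),.042,c);print(f,P)
    # hub disc
    hs=cv2.HoughCircles(cv2.GaussianBlur(g,(5,5),0).astype(np.uint8),cv2.HOUGH_GRADIENT,1,200,param1=60,param2=20,minRadius=55,maxRadius=80)
    if hs is not None: print(f,"hub",[onz("wrist",q(h[0],120),q(h[1],60),.127,c) for h in hs[0][:2]])
im=viewer.grab_frame("top");cv2.imwrite("pics/t2.png",cv2.resize(im[105:205,200:320,::-1],(720,600),interpolation=cv2.INTER_CUBIC))
E
```

```text
w3 [ 0.6663 -0.0639  0.042 ]
w3 [0.6671 0.0361 0.042 ]
w3 [ 0.5163 -0.0625  0.042 ]
w3 hub [array([ 0.5809, -0.0658,  0.127 ]), array([ 0.6108, -0.0161,  0.127 ])]
w4 [ 0.6662 -0.0639  0.042 ]
w4 [0.6671 0.036  0.042 ]
w4 [ 0.5163 -0.0624  0.042 ]
w4 hub [array([ 0.5803, -0.0655,  0.127 ]), array([ 0.6108, -0.0154,  0.127 ])]
w5 [ 0.6662 -0.0639  0.042 ]
w5 out
w5 [ 0.5163 -0.0625  0.042 ]
w5 hub [array([ 0.6096, -0.0141,  0.127 ]), array([ 0.5771, -0.0636,  0.127 ])]
```

Request:
drive_tool:
  increments: [1, 0.7, -0.1, 0, 0, 1, 1.5, -0.1, 0, 0, 1, 1.5, -0.1, 0, 0, 1, 1.5, -0.1, 0, 0, 1, 1.5, -0.1, 0, 0]

```text
time: 7.7
tool_pos: [0.5912, -0.0727, 0.3075]
ee_rot: [0.318, 0.948, 0.001, 0.003]
force: [13.2, -7.1, -1.6]
gripper_width: -0.003
gripper_force: 7.3
```

```bash
sed -i 's/HUB=.*/HUB=np.array([.6106,-.0146])/' nb.py; python3 kb.py
```

```text
t 7.7 Fsq 14.1 Frad -2.0 needle -121.98 knob -126.62 (np.float64(58.66766802705502), (313, 441, 0.791)) bend 4.86 toolrad -127.1 hub [20.61 57.47]
```

Request:
drive_tool:
  increments: [1, -0.7, 0, 0, 0, 1, -1.5, 0, 0, 0, 1, -1.5, 0, 0, 0, 1, -1.5, 0, 0, 0]

```text
time: 8.15
tool_pos: [0.5919, -0.0732, 0.3073]
ee_rot: [0.318, 0.948, 0.001, 0.003]
force: [11.9, -4.6, -1.9]
gripper_width: 0.003
gripper_force: 6.2
```

```bash
python3 kb.py
```

```text
t 8.15 Fsq 11.5 Frad -3.1 needle -121.97 knob -125.95 (np.float64(58.67061193038136), (313, 441, 0.801)) bend 4.16 toolrad -127.1 hub [21.32 57.49]
```

Request:
drive_tool:
  increments: [1, 0.8, 0, 0, 0, 1, 1.5, 0, 0, 0, 1, 2.2, 0, 0, 0, 1, 2.6, 0, 0, 0, 1, 2.6, 0, 0, 0, 1, 2.6, 0, 0, 0]

```text
time: 8.8
tool_pos: [0.5904, -0.0723, 0.3076]
ee_rot: [0.318, 0.948, 0.001, 0.004]
force: [13.3, -6.2, -2.0]
gripper_width: -0.005
gripper_force: 7.7
```

```bash
python3 kb.py
```

```text
t 8.8 Fsq 13.6 Frad -3.0 needle -122.52 knob -127.40 (np.float64(58.742033953621785), (313, 441, 0.795)) bend 5.12 toolrad -127.1 hub [19.81 57.58]
```

Request:
drive_tool:
  increments: [1, 0.8, 0, 0, 0, 1, 1.5, 0, 0, 0, 1, 1.5, 0, 0, 0, 1, 1.5, 0, 0, 0]

```text
time: 9.25
tool_pos: [0.5893, -0.0716, 0.3076]
ee_rot: [0.318, 0.948, 0.0, 0.004]
force: [14.4, -7.2, -1.9]
gripper_width: 0.0
gripper_force: 8.2
```

```bash
python3 kb.py; python3 - <<'E'
from h import *
a=[]
for i in range(3): a.append(monitor.observe()['force']); viewer.grab_frame("top")
print(np.round(a,1))
E
```

```text
t 9.25 Fsq 15.0 Frad -3.1 needle -123.43 knob -128.57 (np.float64(58.87475523294417), (313, 441, 0.802)) bend 5.38 toolrad -127.1 hub [18.61 57.64]
[[14.5 -8.4 -0.9]
 [13.4 -8.3 -1.5]
 [14.  -7.7 -2.1]]
```

```bash
cat > vb.py <<'E'
from nb import *
q=lambda a,o:(a+.5)/2.4-.5+o
def edge(b):
    g=cv2.GaussianBlur(b[:,:,2],(1,5),0).astype(float)[370:430,300:326].mean(1); d=np.gradient(g); i=d.argmax(); d=np.clip(d,0,None); s=slice(max(i-6,0),i+7)
    return 370+(np.arange(60)[s]*d[s]).sum()/d[s].sum()
def vb(b,c,qq,p):
    n=needle(cv2.resize(b[:,:,::-1],(320,240),interpolation=cv2.INTER_AREA),qq,p,c)[1]
    P=onz("wrist",q(313,120),q(edge(b)+52,60),.163,c)[:2]-HUB;k=np.degrees(np.arctan2(P[1],P[0]))
    return edge(b),n,k,np.hypot(*P)*1000,np.radians(n-k)*60
def live():
    s=monitor.observe(); im=viewer.grab_frame("wrist"); c=viewer.calibration("wrist")
    b=cv2.resize(im[60:300,120:440,::-1],(768,576),interpolation=cv2.INTER_CUBIC); r=vb(b,c,s['ee_rot'],s['tool_pos'])
    F=np.array(s['force'])-[.7,-.3,.2];a=np.radians(r[2]); print("t %.2f"%s['time'],"Fsq %.1f Frad %.1f"%(-F[0]*np.sin(a)+F[1]*np.cos(a),F[0]*np.cos(a)+F[1]*np.sin(a)),"edge,needle,knob,r,bend",np.round(r,2)); return b
if __name__=="__main__":live()
E
python3 - <<'E'
from vb import *
import vb as V
c4=np.load("w4.npy",allow_pickle=True).item();C=np.eye(4);C[:3,:3]=c4['R'];C[:3,3]=c4['t'];qq=np.array([.28,.96,.001,.002]);qq/=np.linalg.norm(qq);X=C@Tm(qq,[.5961,-.0744,.3073])
for f,qq,p in[("w2",[.117,.993,0,.001],[.6156,-.076,.307]),("w3",[.272,.962,.001,.002],[.5977,-.0749,.3072]),("w4",[.28,.96,.001,.002],[.5961,-.0744,.3073]),("w5",[.318,.948,.001,.003],[.5922,-.0733,.3075])]:
    qq=np.array(qq)/np.linalg.norm(qq);M=X@np.linalg.inv(Tm(qq,p));c=dict(c4);c['R']=M[:3,:3];c['t']=M[:3,3]
    print(f,np.round(V.vb(cv2.imread(f"pics/{f}.png"),c,qq,p),2))
b=V.live()
l=[cv2.imread("pics/w2.png")[250:540,130:480],b[250:540,130:480]]
cv2.imwrite("pics/cmp2.png",np.hstack(l))
E
```

```text
w2 [ 391.15 -103.29 -103.75   59.62    0.48]
w3 [ 397.5  -117.35 -119.15   58.84    1.88]
w4 [ 398.38 -118.54 -120.55   58.91    2.11]
w5 [ 400.56 -121.18 -123.63   58.58    2.57]
t 9.45 Fsq 15.7 Frad -1.8 edge,needle,knob,r,bend [ 402.18 -123.43 -126.38   58.87    3.09]
```

View pics/cmp2.png

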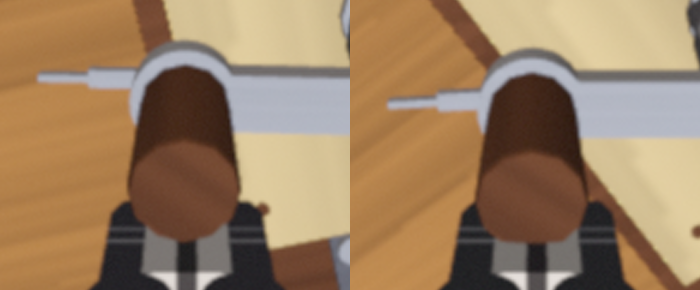

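The right half (now) shows the needle tip further up than the knob, compared with the left half. The bend comes to about 2.85 mm (roughly 16 N), which agrees with the wrist force. I'll take one small step more, then ease back to 12 N for the proof hold.

Request:
drive_tool:
  increments: [1, 0.3, 0, 0, 0, 1, 0.6, 0, 0, 0, 1, 0.9, 0, 0, 0, 1, 1.2, 0, 0, 0, 1, 1.2, 0, 0, 0, 1, 1.2, 0, 0, 0]

```text
time: 10.1
tool_pos: [0.5885, -0.0711, 0.3076]
ee_rot: [0.318, 0.948, 0.0, 0.004]
force: [15.0, -8.8, -1.9]
gripper_width: -0.003
gripper_force: 8.6
```

```bash
python3 vb.py; python3 vb.py; python3 -c "
from station import monitor;print(monitor.observe()['ft_torque'],monitor.observe()['qpos'],monitor.observe()['tool_pos'])"
```

```text
t 10.10 Fsq 16.5 Frad -1.8 edge,needle,knob,r,bend [ 403.09 -124.01 -127.08   58.92    3.22]
t 10.15 Fsq 16.9 Frad -1.3 edge,needle,knob,r,bend [ 403.08 -124.01 -127.08   58.92    3.22]
[-1.89229244 -3.26029198  0.00710151] [ 0.36897198  0.61045273 -0.51073589  1.9731021   0.47295818  0.66813726
  0.48204663] [ 0.58849381 -0.07107563  0.30762714]
```

Request:
drive_tool:
  increments: [1, -1, 0, 0, 0, 1, -2, 0, 0, 0, 1, -3, 0, 0, 0, 1, -4, 0, 0, 0, 1, -4.5, 0, 0, 0, 1, -4.5, 0, 0, 0]

```text
time: 10.8
tool_pos: [0.5911, -0.0727, 0.3073]
ee_rot: [0.318, 0.948, 0.001, 0.002]
force: [10.4, -4.4, -1.7]
gripper_width: 0.002
gripper_force: 5.7
```

```bash
python3 vb.py; python3 -c "
from station import monitor;print(monitor.observe()['ft_torque'],monitor.observe()['force'])"
```

```text
t 10.80 Fsq 10.3 Frad -2.3 edge,needle,knob,r,bend [ 398.79 -123.27 -125.41   58.88    2.23]
[-1.02498276 -2.32067656 -0.05018945] [10.40467261 -5.09154335 -1.14707995]
```

Request:
drive_tool:
  increments: [1, -1, 0, 0, 0, 1, -2, 0, 0, 0, 1, -3, 0, 0, 0, 1, -4, 0, 0, 0, 1, -4, 0, 0, 0]

```text
time: 11.35
tool_pos: [0.594, -0.0745, 0.3071]
ee_rot: [0.317, 0.948, 0.001, 0.002]
force: [9.7, -2.2, -2.5]
gripper_width: -0.001
gripper_force: 4.5
```

```bash
python3 vb.py;python3 -c "
from station import monitor;print(monitor.observe()['ft_torque'],monitor.observe()['force'])"
```

```text
t 11.35 Fsq 8.6 Frad -3.2 edge,needle,knob,r,bend [ 397.3  -120.94 -122.61   58.66    1.76]
[-0.50265026 -2.04369032 -0.04201741] [ 8.30793087 -1.82085761 -2.44907136]
```

Request:
drive_tool:
  increments: [1, -2, 0, 0, 0, 1, -4, 0, 0, 0, 1, -6, 0, 0, 0, 1, -8, 0, 0, 0, 1, -8, 0, 0, 0]

```text
time: 11.9
tool_pos: [0.5993, -0.079, 0.3067]
ee_rot: [0.317, 0.948, 0.0, 0.0]
force: [5.3, -0.5, 0.2]
gripper_width: 0.001
gripper_force: 2.3
```

```bash
python3 vb.py;python3 -c "
from station import monitor;print(monitor.observe()['ft_torque'],monitor.observe()['force'])"
```

```text
t 11.90 Fsq 4.2 Frad -1.9 edge,needle,knob,r,bend [ 394.03 -116.08 -117.18   60.07    1.16]
[-0.21206555 -1.1303504   0.01407897] [ 4.93753572 -1.66731428 -0.34886551]
```

Request:
drive_tool:
  increments: [1, -3, 0, 0, 0, 1, -6, 0, 0, 0, 1, -9, 0, 0, 0, 1, -9, 0, 0, 0]

```text
time: 12.35
tool_pos: [0.6058, -0.0846, 0.3062]
ee_rot: [0.317, 0.949, -0.0, -0.001]
force: [0.3, 0.3, 0.6]
gripper_width: -0.0
gripper_force: 0.0
```

```bash
python3 vb.py;python3 -c "
from station import monitor;print(monitor.observe()['ft_torque'],monitor.observe()['force'])"
```

```text
t 12.35 Fsq -0.6 Frad -0.4 edge,needle,knob,r,bend [ 379.02 -111.7  -112.22   62.03    0.54]
[-0.01525309  0.02459495 -0.02640209] [-0.02333092  0.0753909   0.24584764]
```

```bash
python3 - <<'E'
from h import *
a=cv2.resize(cv2.imread("pics/scene0.png"),(512,384),interpolation=cv2.INTER_AREA)[165:265,170:295]
im=viewer.grab_frame("scene")[:,:,::-1];b=im[165:265,170:295]
w=viewer.grab_frame("wrist")[:,:,::-1]
r=lambda x:cv2.resize(x,(400,320),interpolation=cv2.INTER_CUBIC)
t=np.hstack([r(a),r(b)]); u=cv2.resize(w[40:300,100:440],(366,280),interpolation=cv2.INTER_CUBIC); z=cv2.resize(w[90:210,290:475],(434,280),interpolation=cv2.INTER_CUBIC)
cv2.imwrite("pics/last.png",np.vstack([t,np.hstack([u,z])]))
E
```

```text
(no output)
```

View pics/last.png

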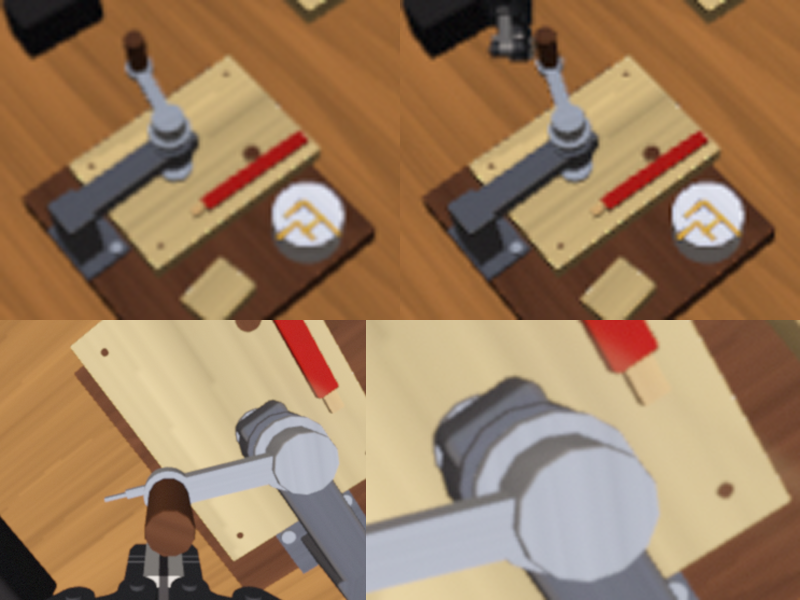

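The scene crops show the crank turned from its start, nothing jammed, and the panel, pencil and tin undisturbed. The fist has just cleared the knob. I'll measure the needle's start angle exactly.

```bash
python3 - <<'E'
from nb import *
c=np.load("w1.npy",allow_pickle=True).item()
im=cv2.resize(cv2.imread("pics/w1.png"),(512,384),interpolation=cv2.INTER_AREA)[:,:,::-1]
hsv=cv2.cvtColor(np.ascontiguousarray(im),cv2.COLOR_RGB2HSV)
P=[]
for u in range(213,232):
    col=hsv[125:160,u,1].astype(float);w=np.clip(np.median(col)-25-col,0,None)
    if w.sum()>20:P.append(onz("wrist",u,125+(w*np.arange(35)).sum()/w.sum(),.106,c)[:2])
P=np.array(P);print(len(P),P[0],P[-1],np.degrees(np.arctan2(P[:,1]-HUB[1],P[:,0]-HUB[0])).round(2))
# line through needle points now, for direction
def line(P):
    v=cv2.fitLine(P.astype(np.float32),cv2.DIST_L2,0,1e-4,1e-4).ravel();return np.degrees(np.arctan2(v[1],v[0]))
print(line(P)); print(monitor.observe()['time'])
E
python3 vb.py
```

```text
19 [ 0.59 -0.1 ] [ 0.59 -0.09] [-102.63 -102.62 -102.61 -102.6  -102.6  -102.59 -102.58 -102.57 -102.56
 -102.55 -102.5  -102.5  -102.46 -102.45 -102.44 -102.43 -102.42 -102.41
 -102.41]
76.04745
12.5
t 12.50 Fsq -0.6 Frad -0.6 edge,needle,knob,r,bend [ 379.11 -111.58 -112.03   61.76    0.47]
```

Request:
drive_tool:
  increments: [1, 3, 0, 0, 0, 1, 6, 0, 0, 0, 1, 9, 0, 0, 0, 1, 12, 0, 0, 0, 1, 15, 0, 0, 0, 1, 17, 0, 0, 0, 1, 19, 0, 0, 0, 1, 21, 0, 0, 0, 1, 22, 0, 0, 0, 1, 22, 0, 0, 0, 1, 22, 0, 0, 0]

```text
time: 13.65
tool_pos: [0.59, -0.0754, 0.3076]
ee_rot: [0.318, 0.948, -0.002, 0.003]
force: [6.9, -16.0, 2.6]
gripper_width: -0.004
gripper_force: 7.9
```

```bash
python3 vb.py
```

```text
t 13.65 Fsq 13.9 Frad 9.6 edge,needle,knob,r,bend [ 404.29 -121.29 -123.49   62.34    2.3 ]
```

Request:
drive_tool:
  increments: [1, -1, -1.5, 0, 0, 1, -1, -3, 0, 0, 1, -1, -3, 0, 0]

```text
time: 14.0
tool_pos: [0.5896, -0.0764, 0.3076]
ee_rot: [0.318, 0.948, -0.0, 0.003]
force: [9.9, -10.1, -2.2]
gripper_width: 0.0
gripper_force: 6.9
```

```bash
python3 vb.py; python3 -c "
from nb import *
print(tool((*HUB,.127)))"
```

```text
t 14.00 Fsq 13.1 Frad 3.2 edge,needle,knob,r,bend [ 404.63 -121.28 -123.2    62.91    2.02]
[ 21.66  61.63 180.56]
```

Request:
drive_tool:
  increments: [1, 0.6, 0, 0, 0, 1, 1.2, 0, 0, 0, 1, 1.8, 0, 0, 0, 1, 2.4, 0, 0, 0, 1, 2.4, 0, 0, 0]

```text
time: 14.55
tool_pos: [0.588, -0.0754, 0.3077]
ee_rot: [0.318, 0.948, -0.0, 0.004]
force: [12.5, -11.1, -1.4]
gripper_width: -0.003
gripper_force: 7.9
```

```bash
python3 vb.py; python3 vb.py
```

```text
t 14.55 Fsq 15.8 Frad 2.2 edge,needle,knob,r,bend [ 406.55 -122.29 -124.45   62.98    2.26]
t 14.60 Fsq 14.8 Frad 1.6 edge,needle,knob,r,bend [ 406.08 -122.3  -124.52   62.98    2.33]
```

Request:
drive_tool:
  increments: [1, 0, 0, 0, 0, 1, 0, 0, 0, 0, 1, 0, 0, 0, 0, 1, 0, 0, 0, 0, 1, 0, 0, 0, 0, 1, 0, 0, 0, 0, 1, 0, 0, 0, 0, 1, 0, 0, 0, 0, 1, 0, 0, 0, 0, 1, 0, 0, 0, 0]

```text
time: 15.65
tool_pos: [0.588, -0.0754, 0.3077]
ee_rot: [0.318, 0.948, -0.0, 0.004]
force: [11.3, -12.1, -2.4]
gripper_width: -0.0
gripper_force: 7.9
```

```bash
python3 vb.py; python3 - <<'E'
from h import *
s,p,R=st();F=np.array(s['force']);M=np.array(s['ft_torque'])
print(p,R,F,M,np.cross(F,M)/(F@F),s['joint_torque'],s['qpos'])
E
```

```text
t 15.65 Fsq 15.4 Frad 3.7 edge,needle,knob,r,bend [ 406.08 -122.3  -124.52   62.99    2.32]
[ 0.58804551 -0.07540591  0.30769703] [[-0.79804874  0.60255123  0.0070868 ]
 [ 0.60254697  0.79807793 -0.00296224]
 [-0.00744072  0.00190612 -0.9999705 ]] [ 11.7855678  -11.19235213  -0.87641472] [-2.4912439  -2.46353838 -0.09092226] [-0.00430838  0.01228571 -0.21483294] [-5.79622239e+00 -6.65376019e+01 -1.26163673e+01 -1.02167773e+01
 -2.93647282e+00  1.76884331e+00  3.51447752e-02] [ 0.37591385  0.61051537 -0.51068415  1.97265216  0.4741277   0.66969708
  0.48917352]
```

Request:
drive_tool:
  increments: [1, 0.3, 0, 0, 0, 1, 0.6, 0, 0, 0, 1, 0.9, 0, 0, 0, 1, 1.2, 0, 0, 0, 1, 1.5, 0, 0, 0, 1, 1.5, 0, 0, 0]

```text
time: 16.3
tool_pos: [0.587, -0.0748, 0.3078]
ee_rot: [0.318, 0.948, -0.0, 0.004]
force: [11.3, -12.4, -1.3]
gripper_width: 0.004
gripper_force: 8.4
```

```bash
python3 vb.py; python3 vb.py
```

```text
t 16.30 Fsq 15.7 Frad 3.8 edge,needle,knob,r,bend [ 407.13 -123.09 -125.4    63.05    2.41]
t 16.35 Fsq 15.1 Frad 3.3 edge,needle,knob,r,bend [ 407.15 -123.09 -125.4    63.05    2.41]
```

Request:
drive_tool:
  increments: [1, 0.3, 0, 0, 0, 1, 0.6, 0, 0, 0, 1, 0.9, 0, 0, 0, 1, 1.2, 0, 0, 0, 1, 1.5, 0, 0, 0, 1, 1.5, 0, 0, 0]

```text
time: 17.0
tool_pos: [0.5859, -0.0741, 0.3078]
ee_rot: [0.318, 0.948, -0.0, 0.004]
force: [12.9, -12.7, -2.1]
gripper_width: -0.0
gripper_force: 8.9
```

```bash
python3 vb.py; python3 vb.py
```

```text
t 17.00 Fsq 17.2 Frad 2.7 edge,needle,knob,r,bend [ 408.02 -123.99 -126.34   63.12    2.46]
t 17.05 Fsq 16.9 Frad 3.1 edge,needle,knob,r,bend [ 408.09 -124.   -126.33   63.12    2.44]
```

Request:
drive_tool:
  increments: [1, 0.3, 0, 0, 0, 1, 0.6, 0, 0, 0, 1, 0.9, 0, 0, 0, 1, 1.2, 0, 0, 0, 1, 1.2, 0, 0, 0]

```text
time: 17.6
tool_pos: [0.5851, -0.0735, 0.3078]
ee_rot: [0.318, 0.948, -0.0, 0.004]
force: [12.8, -14.0, -2.7]
gripper_width: -0.001
gripper_force: 9.3
```

```bash
python3 vb.py; python3 vb.py; python3 vb.py
```

```text
t 17.60 Fsq 17.9 Frad 3.6 edge,needle,knob,r,bend [ 408.13 -124.69 -127.19   63.18    2.63]
t 17.65 Fsq 17.4 Frad 2.9 edge,needle,knob,r,bend [ 408.31 -124.68 -127.17   63.18    2.6 ]
t 17.70 Fsq 18.4 Frad 3.6 edge,needle,knob,r,bend [ 408.92 -124.68 -127.07   63.18    2.5 ]
```

Request:
drive_tool:
  increments: [1, -1, 0, 0, 0, 1, -2, 0, 0, 0, 1, -3, 0, 0, 0, 1, -3.8, 0, 0, 0, 1, -3.8, 0, 0, 0]

```text
time: 18.25
tool_pos: [0.5872, -0.0749, 0.3075]
ee_rot: [0.318, 0.948, -0.0, 0.003]
force: [10.1, -10.7, -0.7]
gripper_width: -0.002
gripper_force: 6.7
```

```bash
python3 vb.py; python3 vb.py
```

```text
t 18.25 Fsq 13.7 Frad 2.9 edge,needle,knob,r,bend [ 404.35 -124.27 -125.98   63.19    1.79]
t 18.30 Fsq 12.1 Frad 3.0 edge,needle,knob,r,bend [ 404.34 -124.25 -125.98   63.19    1.81]
```

Request:
drive_tool:
  increments: [1, -0.4, 0, 0, 0, 1, -0.4, 0, 0, 0, 1, -0.4, 0, 0, 0, 1, -0.4, 0, 0, 0, 1, -0.4, 0, 0, 0, 1, -0.4, 0, 0, 0, 1, -0.4, 0, 0, 0, 1, -0.4, 0, 0, 0, 1, -0.4, 0, 0, 0, 1, -0.4, 0, 0, 0, 1, -0.4, 0, 0, 0, 1, -0.4, 0, 0, 0, 1, -0.4, 0, 0, 0, 1, -0.4, 0, 0, 0, 1, -0.4, 0, 0, 0, 1, -0.4, 0, 0, 0, 1, -0.4, 0, 0, 0, 1, -0.4, 0, 0, 0]

```text
time: 20.15
tool_pos: [0.5874, -0.0751, 0.3075]
ee_rot: [0.318, 0.948, -0.0, 0.003]
force: [8.9, -10.3, -1.9]
gripper_width: -0.001
gripper_force: 6.5
```

```bash
python3 vb.py; python3 vb.py
```

```text
t 20.15 Fsq 12.5 Frad 3.3 edge,needle,knob,r,bend [ 404.07 -124.15 -125.79   63.17    1.72]
t 20.20 Fsq 12.1 Frad 3.5 edge,needle,knob,r,bend [ 404.18 -124.15 -125.78   63.17    1.7 ]
```

Request:
drive_tool:
  increments: [1, -5, 0, 0, 0, 1, -10, 0, 0, 0, 1, -15, 0, 0, 0, 1, -20, 0, 0, 0, 1, -26, 0, 0, 0, 1, -26, 0, 0, 0, 1, -26, 0, 0, 0, 1, -26, 0, 0, 0]

```text
time: 21.05
tool_pos: [0.606, -0.088, 0.3066]
ee_rot: [0.316, 0.949, -0.0, -0.0]
force: [0.5, -0.1, -0.3]
gripper_width: 0.002
gripper_force: 0.0
```

```bash
python3 vb.py; python3 vb.py
```

```text
t 21.05 Fsq -0.3 Frad -0.1 edge,needle,knob,r,bend [ 372.61 -111.43 -111.4    64.89   -0.03]
t 21.10 Fsq -0.2 Frad -0.0 edge,needle,knob,r,bend [ 373.   -111.42 -111.25   64.91   -0.18]
```

Request:
drive_tool:
  increments: [1, 3, 2.2, 0, 0, 1, 6, 2.1, 0, 0, 1, 9, 1.8, 0, 0, 1, 12, 1.4, 0, 0, 1, 15, 1, 0, 0, 1, 18, 0.6, 0, 0, 1, 21, 0.3, 0, 0, 1, 24, 0, 0, 0, 1, 26, -0.3, 0, 0, 1, 27.5, -0.5, 0, 0, 1, 28.5, -0.5, 0, 0, 1, 28.5, -0.5, 0, 0, 1, 28.5, -0.5, 0, 0]

```text
time: 22.45
tool_pos: [0.5859, -0.0746, 0.3078]
ee_rot: [0.318, 0.948, -0.0, 0.004]
force: [12.3, -11.5, -1.3]
gripper_width: -0.002
gripper_force: 8.6
```

```bash
python3 vb.py; python3 vb.py
```

```text
t 22.45 Fsq 16.0 Frad 2.2 edge,needle,knob,r,bend [ 407.8  -123.89 -126.12   63.54    2.33]
t 22.50 Fsq 16.9 Frad 3.3 edge,needle,knob,r,bend [ 407.63 -123.89 -126.15   63.54    2.36]
```

Request:
drive_tool:
  increments: [1, 0.4, 0, 0, 0, 1, 0.8, 0, 0, 0, 1, 1.2, 0, 0, 0, 1, 1.6, 0, 0, 0, 1, 1.6, 0, 0, 0]

```text
time: 23.05
tool_pos: [0.5848, -0.0739, 0.3079]
ee_rot: [0.318, 0.948, -0.0, 0.004]
force: [12.5, -14.1, -0.9]
gripper_width: 0.0
gripper_force: 9.2
```

```bash
python3 vb.py; python3 vb.py; python3 vb.py
```

```text
t 23.05 Fsq 17.7 Frad 3.9 edge,needle,knob,r,bend [ 408.63 -124.65 -127.05   63.6     2.52]
t 23.10 Fsq 17.9 Frad 3.8 edge,needle,knob,r,bend [ 409.32 -124.65 -126.94   63.6     2.4 ]
t 23.15 Fsq 18.3 Frad 2.9 edge,needle,knob,r,bend [ 409.08 -124.65 -126.98   63.6     2.44]
```

Request:
drive_tool:
  increments: [1, 0.3, 0, 0, 0, 1, 0.6, 0, 0, 0, 1, 0.9, 0, 0, 0, 1, 0.9, 0, 0, 0]

```text
time: 23.6
tool_pos: [0.5842, -0.0735, 0.3079]
ee_rot: [0.318, 0.948, -0.0, 0.005]
force: [13.5, -13.4, -1.7]
gripper_width: -0.0
gripper_force: 9.5
```

```bash
python3 vb.py; python3 vb.py; python3 vb.py
```

```text
t 23.60 Fsq 18.2 Frad 2.5 edge,needle,knob,r,bend [ 409.32 -125.16 -127.58   63.64    2.53]
t 23.65 Fsq 18.1 Frad 2.7 edge,needle,knob,r,bend [ 409.54 -125.16 -127.54   63.64    2.49]
t 23.70 Fsq 18.1 Frad 2.9 edge,needle,knob,r,bend [ 409.96 -125.15 -127.48   63.64    2.43]
```

Request:
drive_tool:
  increments: [1, 0.3, 0, 0, 0, 1, 0.6, 0, 0, 0, 1, 0.9, 0, 0, 0, 1, 0.9, 0, 0, 0]

```text
time: 24.15
tool_pos: [0.5836, -0.073, 0.3079]
ee_rot: [0.318, 0.948, -0.0, 0.005]
force: [14.4, -14.1, -1.1]
gripper_width: -0.0
gripper_force: 9.7
```

```bash
python3 vb.py; python3 vb.py; python3 vb.py
```

```text
t 24.15 Fsq 19.3 Frad 2.4 edge,needle,knob,r,bend [ 410.32 -125.68 -128.07   63.68    2.5 ]
t 24.20 Fsq 18.5 Frad 2.4 edge,needle,knob,r,bend [ 410.45 -125.68 -128.05   63.68    2.48]
t 24.25 Fsq 18.3 Frad 2.5 edge,needle,knob,r,bend [ 409.85 -125.69 -128.14   63.69    2.57]
```

Request:
drive_tool:
  increments: [1, 0.2, 0, 0, 0, 1, 0.4, 0, 0, 0, 1, 0.6, 0, 0, 0, 1, 0.6, 0, 0, 0]

```text
time: 24.7
tool_pos: [0.5832, -0.0728, 0.308]
ee_rot: [0.318, 0.948, -0.0, 0.005]
force: [13.8, -14.4, -1.6]
gripper_width: 0.003
gripper_force: 9.9
```

```bash
python3 vb.py; python3 vb.py; python3 vb.py
```

```text
t 24.70 Fsq 19.0 Frad 2.9 edge,needle,knob,r,bend [ 410.53 -126.05 -128.46   63.71    2.52]
t 24.75 Fsq 19.0 Frad 2.9 edge,needle,knob,r,bend [ 410.51 -126.06 -128.46   63.71    2.51]
t 24.80 Fsq 19.8 Frad 2.3 edge,needle,knob,r,bend [ 410.41 -126.07 -128.48   63.71    2.52]
```

Request:
drive_tool:
  increments: [1, -1, 0, 0, 0, 1, -2, 0, 0, 0, 1, -3, 0, 0, 0, 1, -4, 0, 0, 0, 1, -4.8, 0, 0, 0, 1, -4.8, 0, 0, 0]

```text
time: 25.45
tool_pos: [0.586, -0.0747, 0.3076]
ee_rot: [0.318, 0.948, -0.0, 0.003]
force: [10.1, -11.2, -0.5]
gripper_width: 0.001
gripper_force: 7.1
```

```bash
python3 vb.py; python3 vb.py
```

```text
t 25.45 Fsq 14.0 Frad 3.1 edge,needle,knob,r,bend [ 404.96 -125.07 -126.81   63.68    1.83]
t 25.50 Fsq 13.7 Frad 4.2 edge,needle,knob,r,bend [ 406.24 -125.05 -126.61   63.68    1.64]
```

Request:
drive_tool:
  increments: [1, -0.6, 0, 0, 0, 1, -1.2, 0, 0, 0, 1, -1.2, 0, 0, 0, 1, -1.2, 0, 0, 0, 1, -1.2, 0, 0, 0, 1, -1.2, 0, 0, 0, 1, -1.2, 0, 0, 0, 1, -1.2, 0, 0, 0, 1, -1.2, 0, 0, 0, 1, -1.2, 0, 0, 0, 1, -1.2, 0, 0, 0, 1, -1.2, 0, 0, 0, 1, -1.2, 0, 0, 0, 1, -1.2, 0, 0, 0, 1, -1.2, 0, 0, 0, 1, -1.2, 0, 0, 0, 1, -1.2, 0, 0, 0, 1, -1.2, 0, 0, 0, 1, -1.2, 0, 0, 0, 1, -1.2, 0, 0, 0]

```text
time: 27.55
tool_pos: [0.5868, -0.0752, 0.3075]
ee_rot: [0.318, 0.948, -0.0, 0.003]
force: [10.3, -10.4, -0.5]
gripper_width: 0.001
gripper_force: 6.7
```

```bash
python3 vb.py; python3 vb.py
```

```text
t 27.55 Fsq 13.7 Frad 2.5 edge,needle,knob,r,bend [ 405.12 -124.4  -125.96   63.62    1.63]
t 27.60 Fsq 12.0 Frad 3.0 edge,needle,knob,r,bend [ 405.03 -124.4  -125.97   63.62    1.64]
```

Request:
drive_tool:
  increments: [1, -5, 0, 0, 0, 1, -10, 0, 0, 0, 1, -15, 0, 0, 0, 1, -20, 0, 0, 0, 1, -30, 0, 0, 0, 1, -30, 0, 0, 0, 1, -30, 0, -50, 0, 1, -30, 0, -98, 0, 1, -30, 0, -98, 0, 1, -30, 0, -98, 0]

```text
time: 28.65
tool_pos: [0.6086, -0.0907, 0.4057]
ee_rot: [0.317, 0.949, -0.0, 0.001]
force: [-1.2, 0.2, -1.1]
gripper_width: 0.0
gripper_force: 0.0
```

```bash
python3 - <<'E'
from h import *
np.set_printoptions(precision=4,suppress=True)
s,p,R=st();print(s['time'],p,R[:,0],s['force'])
im=viewer.grab_frame("wrist");c=viewer.calibration("wrist");cv2.imwrite("pics/w9.png",im[:,:,::-1]);np.save("w9.npy",c,allow_pickle=True)
for X in((.6106,-.0146,.127),(.6106-.056*.55,-.0146-.05,.163),(.502,-.0764,.042),(.5163,-.0624,.042)):print(proj("wrist",np.array(X),c))
# panel holes again
g=cv2.cvtColor(im,cv2.COLOR_RGB2GRAY).astype(float)
for X in((.6662,-.0639,.042),(.6671,.036,.042),(.5163,-.0624,.042)):
    u,v=proj("wrist",np.array(X),c);a,b=int(round(u))-6,int(round(v))-6
    if min(a,b)<0 or a>500 or b>370: continue
    q=g[b:b+13,a:a+13];w=np.clip(np.median(q)-30-q,0,None);yy,xx=np.mgrid[:13,:13];print(onz("wrist",a+(w*xx).sum()/w.sum(),b+(w*yy).sum()/w.sum(),.042,c))
# needle: light-grey pixels
E
```

```text
28.65 [ 0.6086 -0.0907  0.4057] [-0.7996  0.6006 -0.0016] [-1.1816  0.1978 -1.0542]
(np.float64(339.3569250587971), np.float64(129.93386145814773))
(np.float64(258.9759533438397), np.float64(146.29872467280896))
(np.float64(195.30771501790522), np.float64(62.91648211587487))
(np.float64(217.0465689596353), np.float64(66.42657643499844))
[ 0.6647 -0.064   0.042 ]
[0.6655 0.0356 0.042 ]
[ 0.5153 -0.0626  0.042 ]
```

Request:
drive_tool:
  increments: [1, 40, -7, 0, -8, 1, 80, -14, 0, -16, 1, 120, -21, 0, -24, 1, 169.5, -30, 0, -32, 1, 169.5, -30, 0, -37, 1, 169.5, -30, 0, -37, 1, 169.5, -30, 50, -37, 1, 169.5, -30, 100, -37, 1, 169.5, -30, 150, -37, 1, 169.5, -30, 190, -37, 1, 169.5, -30, 212, -37, 1, 169.5, -30, 212, -37, 1, 169.5, -30, 212, -37]

```text
time: 30.0
tool_pos: [0.4556, -0.0127, 0.1922]
ee_rot: [-0.0, 1.0, -0.0, -0.001]
force: [1.4, 0.0, 0.9]
gripper_width: -0.002
gripper_force: 0.0
```

```bash
python3 - <<'E'
from h import *
np.set_printoptions(precision=4,suppress=True)
s,p,R=st();print(s['time'],p,R[:,0],s['force'],"gap mm",(.5013-p[0])*1000-11)
def holes(g,c,sc):
    for X in((.6662,-.0639,.042),(.6671,.036,.042),(.5163,-.0624,.042)):
        u,v=proj("wrist",np.array(X),c);a,b=int(round(u))-6,int(round(v))-6
        q=g[b:b+13,a:a+13];w=np.clip(np.median(q)-30-q,0,None);yy,xx=np.mgrid[:13,:13];print(onz("wrist",a+(w*xx).sum()/w.sum(),b+(w*yy).sum()/w.sum(),.042,c))
holes(cv2.cvtColor(cv2.resize(cv2.imread("pics/w1.png"),(512,384),interpolation=cv2.INTER_AREA),cv2.COLOR_BGR2GRAY).astype(float),np.load("w1.npy",allow_pickle=True).item(),1)
t=cv2.cvtColor(viewer.grab_frame("top"),cv2.COLOR_RGB2GRAY);np.save("tA.npy",t)
E
```

```text
30.0 [ 0.4556 -0.0127  0.1922] [-1.     -0.0009  0.0017] [1.3616 0.035  0.9427] gap mm 34.72194309049515
[ 0.6663 -0.0639  0.042 ]
[0.6672 0.036  0.042 ]
[ 0.5163 -0.0625  0.042 ]
```

Request:
drive_tool:
  increments: [1, -8, 0, 0, 0, 1, -16, 0, 0, 0, 1, -24, 0, 0, 0, 1, -29, 0, 0, 0, 1, -31, 0, 0, 0, 1, -32, 0, 0, 0, 1, -32, 0, 0, 0, 1, -32, 0, 0, 0]

```text
time: 30.85
tool_pos: [0.487, -0.0129, 0.1926]
ee_rot: [-0.001, 1.0, -0.0, -0.0]
force: [-1.0, 0.2, -0.1]
gripper_width: -0.004
gripper_force: 0.0
```

Request:
drive_tool:
  increments: [1, -0.6, 0, 0, 0, 1, -1.2, 0, 0, 0, 1, -1.8, 0, 0, 0, 1, -1.8, 0, 0, 0]

```text
time: 31.25
tool_pos: [0.4892, -0.0129, 0.1927]
ee_rot: [-0.001, 1.0, -0.0, 0.0]
force: [0.3, 0.3, -1.0]
gripper_width: -0.006
gripper_force: 0.0
```

Request:
drive_tool:
  increments: [1, -0.5, 0, 0, 0, 1, -1, 0, 0, 0, 1, -1.5, 0, 0, 0, 1, -1.5, 0, 0, 0]

```text
time: 31.65
tool_pos: [0.4907, -0.0129, 0.1927]
ee_rot: [-0.001, 1.0, -0.0, -0.0]
force: [0.4, -0.1, 0.2]
gripper_width: 0.0
gripper_force: 0.0
```

Request:
drive_tool:
  increments: [1, -0.5, 0, 0, 0, 1, -1, 0, 0, 0, 1, -1.5, 0, 0, 0, 1, -1.5, 0, 0, 0]

```text
time: 32.05
tool_pos: [0.4913, -0.0129, 0.1926]
ee_rot: [-0.001, 1.0, -0.0, -0.001]
force: [-6.2, 0.2, 4.3]
gripper_width: 0.001
gripper_force: 2.6
```

Request:
drive_tool:
  increments: [1, -0.3, 0, 0, 0, 1, -0.6, 0, 0, 0, 1, -0.6, 0, 0, 0]

```text
time: 32.35
tool_pos: [0.4914, -0.0129, 0.1926]
ee_rot: [-0.001, 1.0, -0.0, -0.001]
force: [-7.4, 0.9, 5.6]
gripper_width: -0.001
gripper_force: 3.5
```

Request:
drive_tool:
  increments: [1, -0.4, 0, 0, 0, 1, -0.8, 0, 0, 0, 1, -0.8, 0, 0, 0, 1, -0.8, 0, 0, 0, 1, -0.8, 0, 0, 0, 1, -0.8, 0, 0, 0, 1, -0.8, 0, 0, 0, 1, -0.8, 0, 0, 0]

```text
time: 33.15
tool_pos: [0.4916, -0.0129, 0.1925]
ee_rot: [-0.001, 1.0, -0.0, -0.002]
force: [-8.6, 0.9, 7.2]
gripper_width: 0.002
gripper_force: 4.7
```

Request:
drive_tool:
  increments: [1, -0.4, 0, 0, 0, 1, -0.7, 0, 0, 0, 1, -0.7, 0, 0, 0, 1, -0.7, 0, 0, 0, 1, -0.7, 0, 0, 0, 1, -0.7, 0, 0, 0, 1, -0.7, 0, 0, 0]

```text
time: 33.85
tool_pos: [0.4918, -0.0129, 0.1925]
ee_rot: [-0.001, 1.0, -0.001, -0.002]
force: [-12.4, 1.8, 8.2]
gripper_width: 0.003
gripper_force: 5.7
```

```bash
python3 - <<'E'
from h import *
print([np.round((monitor.observe()['force'],viewer.grab_frame("top")[0,0]*0)[0],1) for _ in range(4)],monitor.observe()['tool_pos'])
E
```

```text
[array([-12.4,   1.8,   8.2]), array([-11.5,   1.7,   7.7]), array([-11.9,   1.3,   9. ]), array([-11.1,   1.9,   8.6])] [ 0.49179752 -0.01289342  0.19249726]
```

Request:
drive_tool:
  increments: [1, 10, 0, 0, 0, 1, 35, 0, 0, 0, 1, 35, 0, -50, 0, 1, 35, 0, -100, 0, 1, 35, 0, -150, 0, 1, 35, 0, -200, 0, 1, 35, 0, -230, 0, 1, 35, 0, -230, 0, 1, 0, -15, -230, 0, 1, -40, -30, -230, 5, 1, -80, -50, -230, 10, 1, -125, -66, -230, 13.5, 1, -137, -66, -230, 13.5, 1, -137, -66, -230, 13.5, 1, -137, -66, -230, 13.5, 1, -137, -66, -230, 13.5]

```text
time: 35.65
tool_pos: [0.6302, -0.078, 0.4225]
ee_rot: [0.116, 0.993, -0.0, -0.0]
force: [0.1, -0.8, 0.1]
gripper_width: 0.004
gripper_force: 0.0
```

```bash
python3 - <<'E'
from nb import *
np.set_printoptions(precision=4,suppress=True)
s,p,R=st();print(s['time'],p,s['force'])
im=viewer.grab_frame("wrist");c=viewer.calibration("wrist");g=cv2.cvtColor(im,cv2.COLOR_RGB2GRAY).astype(float)
cv2.imwrite("pics/wf.png",im[:,:,::-1])
for X in((.6662,-.0639,.042),(.6671,.036,.042),(.5163,-.0624,.042)):
    u,v=proj("wrist",np.array(X),c);a,b=int(round(u))-6,int(round(v))-6
    q=g[b:b+13,a:a+13];w=np.clip(np.median(q)-30-q,0,None);yy,xx=np.mgrid[:13,:13];print(onz("wrist",a+(w*xx).sum()/w.sum(),b+(w*yy).sum()/w.sum(),.042,c))
hsv=cv2.cvtColor(im,cv2.COLOR_RGB2HSV)
for d in range(-130,-98):
    a=np.radians(d); v=[hsv[int(round(y)),int(round(x)),1] for x,y in (proj("wrist",np.array([HUB[0]+r*np.cos(a),HUB[1]+r*np.sin(a),.106]),c) for r in(.08,.084,.088)) if 0<=y<384 and 0<=x<512]
    if v and np.mean(v)<70: print("needle",d,np.mean(v))
E
```

```text
35.65 [ 0.6302 -0.078   0.4225] [ 0.0967 -0.7983  0.0762]
[ 0.6665 -0.0642  0.042 ]
[0.6675 0.0358 0.042 ]
[ 0.5165 -0.0627  0.042 ]
needle -112 34.666666666666664
needle -111 13.666666666666666
```

Request:
drive_tool:
  increments: [1, 0, -50, -20, 0, 1, 0, -100, -40, 0, 1, 0, -150, -40, 0, 1, 0, -200, -40, 0, 1, 0, -200, -40, 0, 1, 0, -200, -40, 0]

```text
time: 36.3
tool_pos: [0.5836, -0.2753, 0.4626]
ee_rot: [0.119, 0.993, -0.0, -0.0]
force: [0.4, 0.3, -0.6]
gripper_width: 0.002
gripper_force: 0.0
```

```bash
python3 -c "
from station import job_done;print(job_done())"
```

```text
the job is handed in; nothing more can be done
None
```

The job is handed in, but I'm not sure the screw reached its true tight stop: I wound it 0.41 rad at up to about 19 N (one reading 19.8 N) and held about 12 N for 2 s, twice, yet when let go it sprang back to 0.16 rad; the panel stayed within 0.3 mm under an 11–12 N press, and the hand is clear.

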